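# Hang the second rest bracket on a roller rack and lay the roller in it

## Robot

A 7-joint arm with a two-finger parallel gripper is mounted at the origin on a cart in front of the work surface, level with it; the furniture and walls round the work are solid. World frame = base frame: x ahead of the robot, y to its left, z up, the work surface at z = 0. Lengths are in m, angles in rad, forces in N, time in s.
With the tool pointing down it reaches from about 0.35 to 0.9 m from the base axis. Payload 19.9 kg.
Tool frame: the origin (TCP) lies between the finger pads; the fingertips stand 17 mm ahead of it and the grasp point (between the pads) lies 2 mm behind it; z points along the fingers, y is the line along which they close (so a half turn about z gives the same grasp; the last joint's range is limited). The gripper opens to 85 mm and grips with 20 to 120 N. Pads are 22 mm wide; open, the fingers measure 114 mm over their backs; the gripper's body (76 mm by 85 mm) begins 54 mm behind the grasp point. The pads swing forward as they close: fully open they stand 13 mm farther back than shut.
Start: joints at [1.278, 0.417, -0.01, 1.614, 0.005, 1.111, -0.053], TCP at [0.156, -0.605, 0.248] pointing down, gripper open.
Joint ranges: [-2.81, 2.81], [-0.39, 2.02], [-1.27, 1.25], [0.06, 2.57], [-1.19, 4.33], [0.19, 2], [-2.82, 2.82]. Speed limits (rad/s): [1.89, 1.89, 2.39, 2.39, 3.01, 3.01, 3.01].

## Interface

Orientations are given as a rotation vector (axis times angle).
In Python, from rig import arm gives the robot as it stands.
- The arm moves only by the tool drive_tool, never from a script. Its argument "rows" is a list of rows, each a list of 7 numbers: the shift along the world's x, y, z in units of 40 mm (1.0 is 40 mm), then the turn, a rotation vector about the world's x, y, z in degrees, then the finger opening in mm, from 0 to 85.4. A call has exactly 8 rows; each row shifts and turns the commanded pose from where the row before left it; what a row does not reach is not made up. A row lasts 1/10 s, in which the tool goes at most 50 mm and 8.59 degrees, less where a joint would pass 70% of its speed; a pose out of reach is approached as far as the arm can. A call is refused whole if a number of a shift passes 1 or a number of a turn 8.59, either way. A call with a gripper value outside its range is refused whole. The fingers move at their own pace and stop on an object; "newtons" is the grip in N (left out, the last holds). Time passes only in rows, so rows that do not move let the fingers close, or fill a call up. It gives the time, the measured TCP pose, the force, the opening and the grip force at its end, in the units of the state.
- arm.read_state(): the state, without advancing time (a new reading comes with each control period).
- arm.capture(name): name is "side" or "top"; returns a dict with "img" (480x640x3 uint8, red, green, blue), "range_z" (480x640 float32, m along the optical axis (not along the pixel's ray), 0 where there is no reading), "fx", "fy", "cx", "cy" (pixels), "extrinsics" (4x4, takes a point from camera to world coordinates). Camera axes: x right, y down, z forward; pixel columns grow to the right and rows downward; lengths in m; the calibration is good to about 2 mm. A picture is of the moment at which its call begins.
- arm.job_done(): hands the job in; it is judged then, once.
The state is a dict: "t": time; "joints": joint angles; "dq": joint speeds; "joint_efforts": joint torques, N m; "eef_pos": TCP position; "orientation": TCP orientation; "contact_force": force on the tool from outside, world axes, zero at the start; "ft_torque": the same for the moment, N m; "finger_gap": opening from 0.0 (shut) to 1.0 (fully open); "grip_force": force on a finger pad.
Only numpy, scipy, OpenCV 4.12 (cv2) and the standard library are available. Lean on these libraries where they do the work, as an engineer would, in place of code of your own. Each camera call takes 0.05 s, during which the arm holds its last target. There are 200 camera calls.

## Task

Hang the loose rest bracket on the bare slotted upright, level with the bracket that already hangs beside it: press its two hook tabs into the slots and then push it down, without forcing it, until it is fully home and its spring lock pin has snapped out. Then lay the loose steel roller gently across both brackets so that its thick part rests level in the two V rests. Leave the other parts on the trolley where they are.

Things in the scene. Friction and masses are not known exactly. Their poses are not given: they have to be found in the camera images.
- bracket_grip (a point): Loose steel rest bracket, 0.35 kg (mass centre 20 nearer the plate than this point), standing on its underside: back plate 40 wide, 82 high, 5 thick, and an arm 20 wide, 26 high, 115 long out of the plate's front, flush at the underside. Point in the arm, 20 above the underside, 75 in front of the plate's back face, below its V rest. x points from arm to plate and hooks, z up; grip across y (20 mm).
- bracket_tab (a point): Same axes. Underside of the lower tab's neck at the plate's back face, 16 above the bracket's underside. Two tabs, 8 wide, 44 apart in height, stand 13 out of the back along +x; each is a neck 10 high and a rounded hook reaching 10 below it, 5 mm gap between plate and hook. So tabs entering a slot span -10 to +10 about this height. Fully home, this point meets the real slot's bottom edge.
- lock_pin (a joint): Spring pin in the plate, 7 thick, 23 above bracket_tab; value: m pushed back. 0: out, 5.5 mm proud of the plate's back; 0.0055 with the plate flat on the upright. Spring 4 to 7 N. The face above the slot pushes it back as the tabs enter, it drags as the bracket goes down, and snaps out in the slot's free top within 1.5 mm of home. Weight alone is not enough: press with 5 to 15 N, no harder.
- slot (a point): Bare upright's nominal slot for the LOWER tab (bottom edge, middle, on the front face, 80 above the trolley). x into the upright, z up. The grey mast (44 wide, 168 high, wall 4) is bolted up tight through slotted holes: the real slots are up to 7 off in y and 3 in z, find them by feel; x is true. Slots 11 wide, 28 high, bottoms at 36, 80, 124; tabs enter 10 to 18 above home.
- hung_rest (a point): Like bracket fixed on the other upright, which faces the same way beside the bare one, about 136 apart, on either side of it: lowest middle of its V rest, 95 above the trolley, 75 in front of the face. x towards its upright, y along the rack, z up. V rests: 20 wide, 52 long along x, rising to 14 above this point. Pin knobs stand up to 29 in front of the plates' backs.
- roller_mid (a point): Loose bright steel roller, 0.8 kg, 261 long along y, lying. Point: middle of its thick part (45 across, 190 long), on the axis; journals beyond are thinner (30 across at +y, 21 at -y). Centre of mass within 10 mm of it. Lying in the V rests this point is 121 above the trolley, 75 in front of the upright faces, about midway between the brackets.
- bearing_mid (a point): Bystander: steel ball bearing lying flat, 47 across, 14 thick; its centre.
- yellow_wheel_mid (a point): Bystander: yellow wheel lying flat, 56 across, 22 thick; its centre.
- nylon_block_mid (a point): Bystander: white nylon block 24 x 50 x 24; its centre.

How it is judged:
On the way:
1. the bracket is fully home on the bare upright, level with the hung one, its lock pin snapped out (x of bracket_tab in the frame of slot between -0.0025 and 0.0025 m and y of bracket_tab in the frame of slot between -0.0095 and 0.0095 m and z of bracket_tab in the frame of slot between -0.006 and 0.006 m and angle between bracket_grip's own z axis and vertical below 0.07 rad and angle between the x axis of bracket_grip and the x axis of slot, either way round below 0.08 rad and value of joint lock_pin below 0.0015 m), for 0.2 s.
At the end, for the whole second after the job is handed in: Bracket home: plate flat against the bare upright's face (2.5 mm), tabs in the level slots, square and upright (0.08, 0.07 rad), lock pin out (under 1.5 mm). Roller at rest with its thick part in both V rests, bearing on both brackets, level within 0.06 rad, let go (all of step 1 and x of roller_mid in the frame of slot between -0.085 and -0.065 m and height (world z) of roller_mid between 0.115 and 0.127 m and angle between roller_mid's own y axis and vertical between 1.5108 and 1.6308 rad and contact force between roller and bracket above 0.5 N and contact force between roller and upright_hung above 0.5 N and linear speed of each of roller, bracket below 0.02 m/s); the robot touches nothing.
It fails at once if the bracket is forced while it is being hung: more than 45 N between it and the bare upright (contact force between bracket and upright_empty above 45 N and contact force between roller and bracket below 0.2 N).
It fails at once if the roller is slammed down: more than 45 N on either bracket (contact force between roller and bracket above 45 N or contact force between roller and upright_hung above 45 N).
It fails at once if a bystander is shifted by more than 30 mm (distance of any of bearing_mid, yellow_wheel_mid, nylon_block_mid from where it was at the start of the episode above 0.03 m).
It also fails if it takes over 72 s, if anything falls off the work surface, if the arm or the gripper's body presses on something with over 40 N, if the wrist force passes 120 N, or if a joint passes its speed limit or range.

## Working session

There is one attempt and no reset: what is moved stays moved. The work goes in short steps, Python scripts to look and compute and a tool call to move; the robot and the scene stay as the last step left them, time stands still between calls to the robot, and variables do not carry over. Pictures are saved under pics/ and viewed, at most 10 in all, crops included, and the job is handed in when it is done.

Besides the shell and the picture viewer there is one more tool, called after ">>>" by a JSON object that holds its "op" and its "data", one argument or row to a line. drive_tool: Moves the arm, as the interface text tells. Its arguments: {"type":"object","properties":{"rows":{"type":"array","items":{"type":"array","items":{"type":"number"}}},"newtons":{"type":"number"}},"required":["rows"]}

```bash
mkdir -p pics; ls; cat > h.py <<'E'
import numpy as np, cv2
from rig import arm
def cap(n):
    c=arm.capture(n); return c
def cloud(c):
    v,u=np.mgrid[0:480,0:640]; z=c["range_z"].astype(float)
    P=np.stack([(u-c["cx"])/c["fx"]*z,(v-c["cy"])/c["fy"]*z,z],-1)
    T=np.array(c["extrinsics"]); W=P@T[:3,:3].T+T[:3,3]; W[z<=0]=np.nan; return W
E
python3 - <<'E'
from h import *
for n in("top","side"):
    c=cap(n); cv2.imwrite(f"pics/{n}0.png",c["img"][:,:,::-1]); np.save(f"{n}0.npy",cloud(c)); print(n,np.round(c["extrinsics"],3).tolist(),c["fx"])
print(arm.read_state())
E
```

```text
pics
top [[0.005, -0.995, 0.096, 0.485], [-1.0, -0.008, -0.029, 0.124], [0.03, -0.096, -0.995, 0.965], [0.0, 0.0, 0.0, 1.0]] 554.2023081359673
side [[0.997, 0.05, -0.058, 0.639], [0.077, -0.629, 0.773, -0.569], [0.002, -0.776, -0.631, 0.649], [0.0, 0.0, 0.0, 1.0]] 542.6294116926811
{'t': 0.1, 'joints': array([ 1.27750865,  0.41796641, -0.01029467,  1.61409257,  0.00469788,
        1.11070964, -0.05299938]), 'dq': array([-0.00018835, -0.00056145, -0.00016473, -0.00219443,  0.00041919,
        0.00150584,  0.00082814]), 'joint_efforts': array([ 9.30908900e-04, -8.65828156e+01,  6.79876953e-01, -4.35634732e+01,
        1.91473385e-02,  5.00926981e-03,  3.91790365e-05]), 'eef_pos': array([ 0.15562631, -0.60501546,  0.24769932]), 'orientation': array([-3.11560995e+00, -3.94321464e-01,  3.65728465e-04]), 'contact_force': array([ 0.77091694, -0.56399911,  0.15593995]), 'ft_torque': array([-0.00374946, -0.07330294, -0.00763631]), 'grip_force': 0.0, 'finger_gap': 0.9986456520370167}
```

View pics/top0.png

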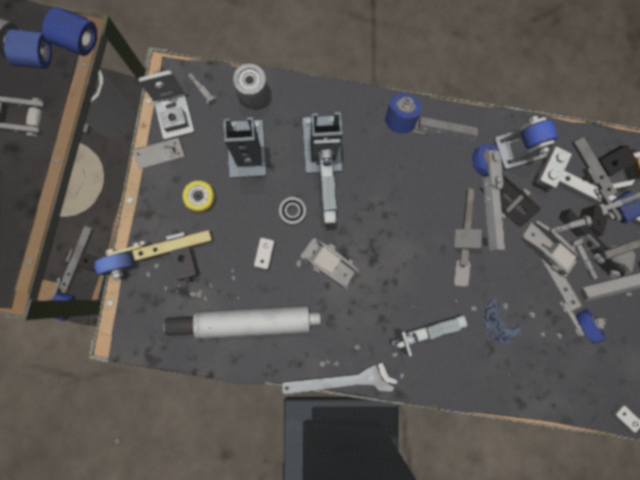

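View pics/side0.png

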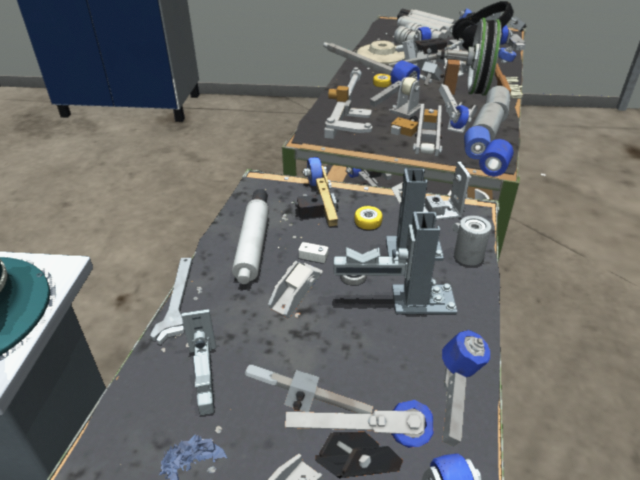

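The top view shows the bare upright at about (242,145) and the hung bracket's upright at (323,140), with its arm reaching down to (330,220). The loose bracket is at (400,342)–(465,322), plate end left, and the roller lies from (165,325) to (320,320). The yellow wheel is at (198,195), the bearing at (292,210) and the nylon block at (264,252). The side view agrees: loose bracket plate at (198,330), uprights at (420,260) and (410,210).

```bash
python3 - <<'E'
from h import *
W=np.load("top0.npy"); S=np.load("side0.npy")
def reg(u0,u1,v0,v1,zl,zh,A=W):
    p=A[v0:v1,u0:u1].reshape(-1,3); return p[(p[:,2]>zl)&(p[:,2]<zh)]
def rect(n,p):
    if len(p)<5: print(n,len(p));return
    (c,s,a)=cv2.minAreaRect((p[:,:2]*1000).astype(np.float32)); m=np.median(p,0)
    print(n,len(p),"c",np.round(c,1),"s",np.round(s,1),"a",round(a,2),"zmed",round(m[2]*1000,1),"z",np.round(np.percentile(p[:,2],[2,98])*1000,1))
rect("table",reg(330,390,240,300,-.05,.05))
rect("bare",reg(215,275,110,180,.155,.18)); rect("hung",reg(298,345,105,180,.155,.18))
rect("hungarm",reg(310,345,150,230,.07,.13))
rect("br all",reg(385,475,310,360,.012,.1)); rect("br arm",reg(385,475,310,360,.018,.045)); rect("br plate",reg(385,475,310,360,.065,.1))
rect("roller",reg(155,330,300,345,.012,.06));rect("roller top",reg(155,330,300,345,.036,.06))
rect("wheel",reg(175,220,175,215,.012,.04));rect("bear",reg(275,310,190,230,.007,.03));rect("nyl",reg(250,278,235,272,.012,.04))
rect("S bare/hung",reg(380,460,150,300,.155,.18,S))
rect("S plate",reg(175,225,300,425,.065,.1,S));rect("S arm",reg(175,225,300,425,.018,.05,S));rect("S roller",reg(225,280,180,290,.036,.06,S))
# enlarged views
for n,(a,b,c,d) in {"top":(385,475,305,365)}.items():
    im=cv2.imread("pics/top0.png")[c:d,a:b]; A=cv2.resize(im,(400,267),interpolation=2)
im=cv2.imread("pics/side0.png")[300:425,165:235]; B=cv2.resize(im,(300,536),interpolation=2)
o=np.zeros((540,720,3),np.uint8);o[:267,:400]=A;o[:536,410:710]=B
im=cv2.imread("pics/top0.png")[105:235,215:345]; o[275:535,:260]=cv2.resize(im,(260,260),interpolation=2)
cv2.imwrite("pics/crop1.png",o)
np.set_printoptions(suppress=True,linewidth=250)
print((W[310:360:3,388:472:4,2]*1000).round(0))
E
```

```text
table 3528 c [534.5  24.1] s [103.4 106.8] a 0.26 zmed 0.6 z [-3.2 46.2]
bare 353 c [731.6 218.3] s [34.9 44.2] a 3.96 zmed 165.0 z [155.5 169. ]
hung 360 c [741.   89.1] s [34.8 44. ] a 4.18 zmed 166.3 z [155.8 170.3]
hungarm 1049 c [664.8  83.1] s [120.5  43.1] a 4.33 zmed 96.0 z [ 75.  111.3]
br all 1114 c [424.9 -93.4] s [ 39.9 133.7] a 12.05 zmed 35.6 z [16.5 82.5]
br arm 820 c [434.  -90.5] s [ 38.6 132.5] a 21.78 zmed 31.0 z [20.2 44.4]
br plate 156 c [412.1 -36.9] s [40.1 17.9] a 17.53 zmed 79.9 z [66.4 84.2]
roller 3771 c [443.9 222.7] s [ 45.3 260.1] a 3.49 zmed 40.4 z [26. 47.]
roller top 2716 c [443.9 230.2] s [ 38.8 237.1] a 3.17 zmed 42.4 z [36.3 47.2]
wheel 803 c [659.  302.4] s [53.9 54.1] a 0.3 zmed 20.5 z [14.1 24.3]
bear 483 c [635.9 141.9] s [45.6 45.1] a 0.49 zmed 13.6 z [ 9.  17.3]
nyl 406 c [561.3 188.9] s [24.  50.2] a 77.72 zmed 20.4 z [16.2 24.4]
S bare/hung 782 c [734.5 153.9] s [ 34.4 177.1] a 4.11 zmed 163.0 z [155.4 168.4]
S plate 299 c [411.8 -42.3] s [39.6  9.6] a 13.51 zmed 75.8 z [65.6 83.1]
S arm 1394 c [432.2 -97.3] s [ 39.8 119.7] a 20.34 zmed 33.
[... 872 characters left out ...]
1.]
 [ 2.  0. -2. 45. 82. 47. 42. 44. 26. 24. 20. 43.  3. -1.  3. -1. -0.  1. -3. -1.  2.]
 [-1. 18. 26. 40. 78. 48. 47. 45. 23.  1. -2.  0. -0.  0.  3. -1.  1.  3.  3. -2. -2.]
 [-6. 22. 63. 68. 70. 80. 42.  2. -0. -3. -0. -1.  0. -1. -1. -2. -0. -3. -0.  1.  1.]
 [-2. -4.  2. 72. 61. 81.  4.  1.  2. -3. nan -2.  0.  1. -0.  3. -1.  0.  2.  2. -1.]
 [ 1.  0. -3.  6. 47. 82. -4. -1. -0.  2.  1. -0. -0.  2. -1. -1. -2. -1. -0. -2.  1.]
 [-2. -1.  0.  2. 38. 83.  1. -1.  3. -2.  1.  4. -0. -0.  0.  0.  0. -0. -1. -1. -0.]
 [-1.  0.  2. -2.  0. -1. -1. -2. -0. -1.  1.  0. -0.  4. -3.  0.  3. -1.  2. -1. -0.]
 [-0.  0. -3. -0. -2.  3.  1. -2. -0.  0. -1.  1. -1.  3.  2. -1.  2.  1. -3.  0.  0.]]
```

View pics/crop1.png

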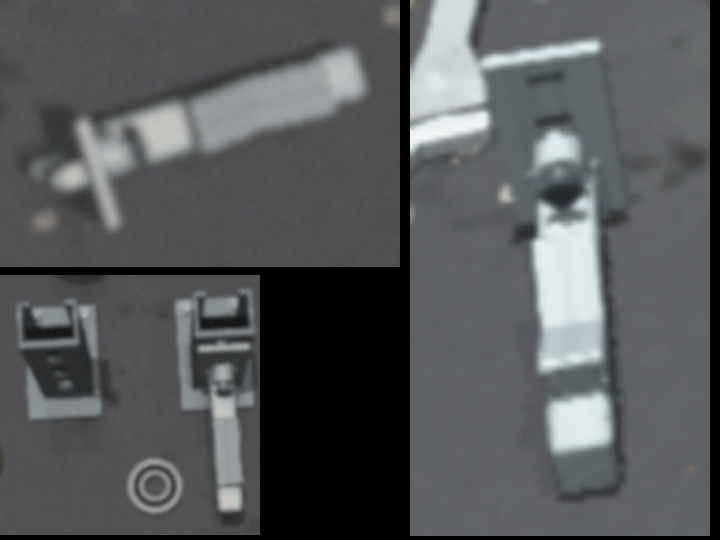

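Crop: the loose bracket's plate runs along the line (80,120)–(115,228), with the arm heading right to (350,75). The bare mast's slots appear as small spots near (58,358) and (65,383) on its front face. Next I compute the exact geometry.

```bash
cat >> h.py <<'E'
from scipy.spatial.transform import Rotation as R
def todo(pos,yaw):
    "remaining move to TCP pos with tool y line at yaw (deg), tool down: units of 40mm, degrees"
    s=arm.read_state(); r=R.from_rotvec(s["orientation"]); M=r.as_matrix()
    y=np.deg2rad(yaw); a=np.array([np.cos(y),np.sin(y),0]); 
    if a@M[:,1]<0 and abs(a@M[:,1])>.5: a=-a
    T=np.stack([np.cross(a,[0,0,-1]),a,[0,0,-1]],1)
    t=(R.from_matrix(T)*r.inv()).as_rotvec(degrees=True)
    d=(np.array(pos)-s["eef_pos"])/.04
    print("t",s["t"],"pos",s["eef_pos"].round(4),"yaw y",np.degrees(np.arctan2(M[1,1],M[0,1])).round(1),"units",d.round(3),"turn",t.round(2),"F",s["contact_force"].round(1),"q",s["joints"].round(2),"gap",round(s["finger_gap"]*85.4,1),"grip",s["grip_force"])
E
python3 - <<'E'
from h import *
W=np.load("top0.npy"); S=np.load("side0.npy")
def reg(A,u0,u1,v0,v1,zl,zh):
    p=A[v0:v1,u0:u1].reshape(-1,3); return p[(p[:,2]>zl)&(p[:,2]<zh)]*1000
def pca(p):
    c=p[:,:2].mean(0); w,v=np.linalg.eigh(np.cov((p[:,:2]-c).T)); return c,v[:,1]
for n,A,b in(("top",W,(385,475,305,365)),("side",S,(175,225,300,425))):
    al=reg(A,*b,.016,.1); pl=reg(A,*b,.07,.1); pc=pl.mean(0)[:2]
    d=al[:,:2]-pc; a=al[(np.linalg.norm(d,axis=1)>35)&(al[:,2]>20)]
    c,v=pca(a); v=v*np.sign(v[1])            # towards plate
    y=np.array([-v[1],v[0]]); q=(a[:,:2]-c)@y
    mid=(np.percentile(q,1)+np.percentile(q,99))/2
    xs=(a[:,:2]-c)@v; pcx=(pl[:,:2]-c)@v
    print(n,"yaw",np.degrees(np.arctan2(v[1],v[0])).round(1),"width",np.ptp(np.percentile(q,[1,99])).round(1),"tip x",np.percentile(xs,.5).round(1),"plate top x",np.percentile(pcx,[5,50,95]).round(1),"plate y",((pl[:,:2]-c)@y).min().round(1),((pl[:,:2]-c)@y).max().round(1),"mid",mid.round(1),"c",c.round(1))
    tip=np.percentile(xs,.5); back=tip+120
    print("  grip from tip",(c+y*mid+v*(back-75)).round(1),"from plate",(c+y*mid+v*(np.median(pcx)+2.5-75)).round(1))
    h=[(round(k),np.median(a[(abs(xs-tip-k)<4)][:,2]).round(1)) for k in range(5,80,8)]; print(h)
p=reg(W,155,330,300,345,.041,.06); c,v=pca(p); v*=np.sign(v[1]); q=(p[:,:2]-c)@v; print("roller yaw",np.degrees(np.arctan2(v[1],v[0]))-90,"len",np.percentile(q,[.3,99.7]).round(1),"mid",(c+v*np.percentile(q,[.3,99.7]).mean()).round(1))
u=np.deg2rad(4.1); X=np.array([np.cos(u),np.sin(u)]);Y=np.array([-X[1],X[0]])
for n,b in(("bare",(215,275,105,185)),("hung",(298,345,105,185))):
    for A,bb in((W,b),(S,(380,445,150,300))):
        p=reg(A,*bb,.155,.172); p=p[(abs(p[:,1]-(218 if n=="bare" else 89))<35)]
        a=p[:,:2]@X; y=p[:,:2]@Y; print(n,"X",np.percentile(a,[1,99]).round(1),"Y",np.percentile(y,[1,99]).round(1),np.percentile(y,[1,99]).mean().round(1))
    p=reg(W,*b,.03,.15); p=p[abs(p[:,:2]@Y-(165+0 if 0 else np.median(p[:,:2]@Y)))<16]; print(" face X by depth",np.percentile(p[:,:2]@X,[5,25,50,75]).round(1))
    p=reg(W,b[0],b[1],b[2],b[3],.004,.02); print(" base Y",np.percentile(p[:,:2]@Y,[1,99]).round(1),np.percentile(p[:,:2]@Y,[1,99]).mean())
p=reg(W,310,345,175,230,.07,.13); y=p[:,:2]@Y; a=p[:,:2]@X; print("hung arm Y",np.percentile(y,[2,98]),"X",np.percentile(a,[1,99]))
im=cv2.imread("pics/top0.png")[128:180,222:268]; cv2.imwrite("pics/crop2.png",cv2.resize(im,None,fx=11,fy=11,interpolation=2))
E
```

```text
top yaw 107.3 width 19.7 tip x -43.9 plate top x [71.  74.5 83.2] plate y -19.5 20.6 mid 0.4 c [ 436.3 -112.6]
  grip from tip [ 435.6 -111.7] from plate [ 435.3 -110.8]
[(5, np.float64(26.3)), (13, np.float64(25.9)), (21, np.float64(42.6)), (29, np.float64(38.3)), (37, np.float64(33.9)), (45, np.float64(30.7)), (53, np.float64(35.0)), (61, np.float64(39.2)), (69, np.float64(40.0)), (77, np.float64(25.8))]
side yaw 106.4 width 19.7 tip x -34.8 plate top x [79.5 81.4 84.4] plate y -18.4 21.3 mid 0.4 c [ 436.7 -121.5]
  grip from tip [ 433.3 -111.9] from plate [ 433.7 -113.2]
[(5, np.float64(25.9)), (13, np.float64(25.8)), (21, np.float64(32.3)), (29, np.float64(38.6)), (37, np.float64(34.6)), (45, np.float64(31.1)), (53, np.float64(33.7)), (61, np.float64(38.6)), (69, np.float64(42.7)), (77, np.float64(23.8))]
roller yaw 3.272934919328364 len [-94.6  92.8] mid [445.1 206.5]
bare X [728.3 762.2] Y [143.5 187.2] 165.4
bare X [726.7 760.1] Y [142.6 188.8] 165.7
 face X by depth [728.4 728.8 729.3 743.5]
 base Y [137.7 211.3] 174.48841344636133
hung X [728.2 762.4] Y [14.1 57.8] 35.9
hung X [726.7 760.3] Y [13.2 59.4] 36.3
 face X by depth [672.3 695.7 719.  724.5]
 base Y [ 4.1 67.6] 35.8749750813414
hung arm Y [26.15673789 45.91545495] X [609.16842979 685.32388798]
```

View pics/crop2.png

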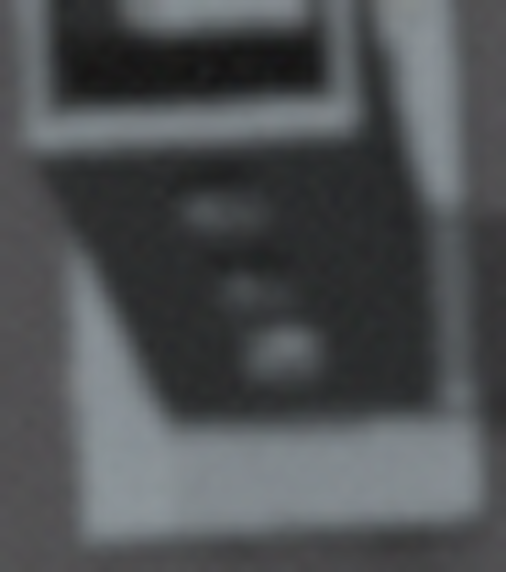

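The mast sits at rack Y ≈ 165.4 mm with the slots centred in it. The face is at X ≈ 728 mm and the rack yaw is 4.1°. The loose bracket's grip point is near (434.5, −111.9) with yaw 107°. I'll move towards it now.

>>> {"op": "drive_tool", "data": {
  "rows": [
    [0.5, 0.8, 0, 0, 0, 8, 85],
    [0.5, 0.8, 0, 0, 0, 8, 85],
    [0.5, 0.8, 0, 0, 0, 8, 85],
    [0.5, 0.8, 0, 0, 0, 8, 85],
    [0.5, 0.8, 0, 0, 0, 8, 85],
    [0.5, 0.8, 0, 0, 0, 8, 85],
    [0.5, 0.8, 0, 0, 0, 8, 85],
    [0.5, 0.8, 0, 0, 0, 8, 85]
  ]
}}

```text
t: 0.9
eef_pos: [0.3161, -0.3478, 0.2481]
orientation: [-2.428, -1.993, 0.0]
contact_force: [0.8, -0.4, -0.7]
finger_gap: 0.99
grip_force: 0.0
```

```bash
python3 -c "
from h import *
todo([.4345,-.1119,.13],16.9)"
```

```text
t 0.9 pos [ 0.3161 -0.3478  0.2481] yaw y -11.2 units [ 2.959  5.898 -2.953] turn [ 1.000e-02 -2.000e-02  2.815e+01] F [ 0.8 -0.4 -0.7] q [ 1.08  0.15 -0.34  1.98  0.06  1.02  0.51] gap 84.6 grip 0.0
```

>>> {"op": "drive_tool", "data": {
  "rows": [
    [0.5, 0.9, -0.3, 0, 0, 5, 60],
    [0.5, 0.9, -0.3, 0, 0, 5, 60],
    [0.5, 0.9, -0.3, 0, 0, 5, 60],
    [0.5, 0.9, -0.4, 0, 0, 5, 60],
    [0.5, 0.9, -0.4, 0, 0, 5, 60],
    [0.459, 0.9, -0.4, 0, 0, 3.15, 60],
    [0, 0.498, -0.4, 0, 0, 0, 60],
    [0, 0, -0.453, 0, 0, 0, 60]
  ]
}}

```text
t: 1.7
eef_pos: [0.4345, -0.1104, 0.1296]
orientation: [-1.872, -2.522, -0.001]
contact_force: [0.0, -2.1, 0.2]
finger_gap: 0.703
grip_force: 0.0
```

```bash
python3 -c "
from h import *
todo([.4345,-.1119,.022],16.9)"
```

```text
t 1.7 pos [ 0.4345 -0.1104  0.1296] yaw y 16.8 units [ 1.00e-03 -3.60e-02 -2.69e+00] turn [-0.04  0.01  0.07] F [ 0.  -2.1  0.2] q [ 0.67  0.32 -0.56  2.13  0.25  0.75  0.25] gap 60.0 grip 0.0
```

>>> {"op": "drive_tool", "data": {
  "rows": [
    [0, 0, -0.6, 0, 0, 0, 50],
    [0, 0, -0.7, 0, 0, 0, 45],
    [0, 0, -0.7, 0, 0, 0, 45],
    [0, 0, -0.4, 0, 0, 0, 45],
    [0, 0, -0.29, 0, 0, 0, 45],
    [0, 0, 0, 0, 0, 0, 45],
    [0, 0, 0, 0, 0, 0, 10],
    [0, 0, 0, 0, 0, 0, 10]
  ],
  "newtons": 80
}}

```text
t: 2.5
eef_pos: [0.4346, -0.1135, 0.0235]
orientation: [1.877, 2.517, 0.0]
contact_force: [-12.1, 4.8, 25.2]
finger_gap: 0.22
grip_force: 77.5
```

>>> {"op": "drive_tool", "data": {
  "rows": [
    [0, 0, 0, 0, 0, 0, 10],
    [0, 0, 0, 0, 0, 0, 10],
    [0, 0, 0, 0, 0, 0, 10],
    [0, 0, 0, 0, 0, 0, 10],
    [0, 0, 0.1, 0, 0, 0, 10],
    [0, 0, 0.2, 0, 0, 0, 10],
    [0, 0, 0.4, 0, 0, 0, 10],
    [0, 0, 0.5, 0, 0, 0, 10]
  ]
}}

```text
t: 3.3
eef_pos: [0.4337, -0.1133, 0.0714]
orientation: [-1.877, -2.518, 0.0]
contact_force: [1.0, -0.7, -3.0]
finger_gap: 0.222
grip_force: 78.3
```

```bash
python3 - <<'E'
from h import *
todo([.5996,.2088,.18],-85.9)
c=cap("top");W=cloud(c); T=np.array(c["extrinsics"])
cs=cap("side"); cv2.imwrite("pics/g.png",np.hstack([c["img"][280:400,360:500],cs["img"][270:390,150:290]])[:,:,::-1].repeat(2,0).repeat(2,1))
E
```

```text
t 3.3 pos [ 0.4337 -0.1133  0.0714] yaw y 16.6 units [4.146 8.052 2.714] turn [-4.0000e-02 -2.0000e-02 -1.0248e+02] F [ 1.  -0.7 -3. ] q [ 0.62  0.43 -0.51  2.16  0.35  0.63  0.16] gap 19.0 grip 78.30890192650259
```

View pics/g.png

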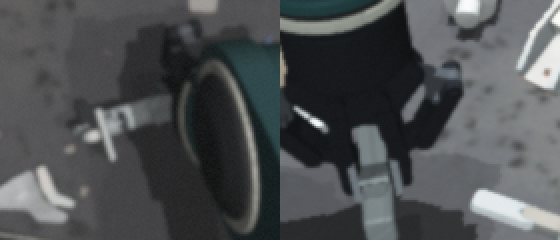

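The bracket is held squarely in the pads, with the plate and hooks free. In the left half of the image the plate is at (105,135) and the fingers are at (165,100). Next I carry and turn it.

>>> {"op": "drive_tool", "data": {
  "rows": [
    [0.1, 0.4, 0.4, 0, 0, -8, 10],
    [0.1, 0.4, 0.5, 0, 0, -8, 10],
    [0.2, 0.5, 0.5, 0, 0, -8, 10],
    [0.2, 0.5, 0.3, 0, 0, -8, 10],
    [0.2, 0.6, 0, 0, 0, -8, 10],
    [0.2, 0.6, 0, 0, 0, -8, 10],
    [0.2, 0.6, 0, 0, 0, -8, 10],
    [0.2, 0.6, 0, 0, 0, -8, 10]
  ]
}}

```text
t: 4.2
eef_pos: [0.49, 0.0555, 0.1382]
orientation: [2.931, 1.132, -0.001]
contact_force: [0.9, -0.9, -3.6]
finger_gap: 0.221
grip_force: 78.8
```

>>> {"op": "drive_tool", "data": {
  "rows": [
    [0.2, 0.6, 0, 0, 0, -8, 10],
    [0.2, 0.6, 0, 0, 0, -8, 10],
    [0.3, 0.6, 0, 0, 0, -8, 10],
    [0.3, 0.6, 0, 0, 0, -8, 10],
    [0.3, 0.5, 0, 0, 0, -6.5, 10],
    [0.3, 0.5, 0, 0, 0, 0, 10],
    [0.3, 0.3, 0, 0, 0, 0, 10],
    [0.3, 0.15, 0, 0, 0, 0, 10]
  ]
}}

```text
t: 5.0
eef_pos: [0.578, 0.2101, 0.138]
orientation: [-3.139, -0.114, 0.001]
contact_force: [-0.5, -0.7, -3.9]
finger_gap: 0.219
grip_force: 78.8
```

```bash
python3 -c "
from h import *
todo([.5996,.2088,.14],-85.9)"
```

```text
t 5.0 pos [0.578  0.2101 0.138 ] yaw y -85.8 units [ 0.541 -0.032  0.051] turn [-0.   -0.05 -0.06] F [-0.5 -0.7 -3.9] q [-0.21  0.53 -0.25  1.72  0.16  0.9  -2.02] gap 18.7 grip 78.78066183999181
```

>>> {"op": "drive_tool", "data": {
  "rows": [
    [0.3, 0, 0, 0, 0, 0, 10],
    [0.24, -0.03, 0, 0, 0, 0, 10],
    [0, 0, -0.3, 0, 0, 0, 10],
    [0, 0, -0.4, 0, 0, 0, 10],
    [0, 0, -0.2, 0, 0, 0, 10],
    [0, 0, 0, 0, 0, 0, 10],
    [0, 0, 0, 0, 0, 0, 10],
    [0, 0, 0, 0, 0, 0, 10]
  ]
}}

```text
t: 5.8
eef_pos: [0.5998, 0.2076, 0.1031]
orientation: [-3.139, -0.112, -0.001]
contact_force: [0.3, 0.4, -3.5]
finger_gap: 0.22
grip_force: 78.8
```

```bash
python3 - <<'E'
from h import *
todo([.5996,.2088,.1],-85.9)
o=[]
for n,b in(("top",(130,210,170,300)),("side",(150,290,290,440))):
    c=cap(n); W=cloud(c); np.save(n+"1.npy",W); o.append(cv2.resize(c["img"][b[0]:b[1],b[2]:b[3],::-1],None,fx=2.8,fy=2.8,interpolation=2))
h=max(i.shape[0] for i in o); cv2.imwrite("pics/h1.png",np.hstack([cv2.copyMakeBorder(i,0,h-i.shape[0],0,0,0) for i in o]))
E
```

```text
t 5.8 pos [0.5998 0.2076 0.1031] yaw y -85.9 units [-0.006  0.029 -0.077] turn [-0.02  0.04  0.02] F [ 0.3  0.4 -3.5] q [-0.21  0.61 -0.23  1.69  0.17  0.86 -2.02] gap 18.8 grip 78.83215286303312
```

View pics/h1.png

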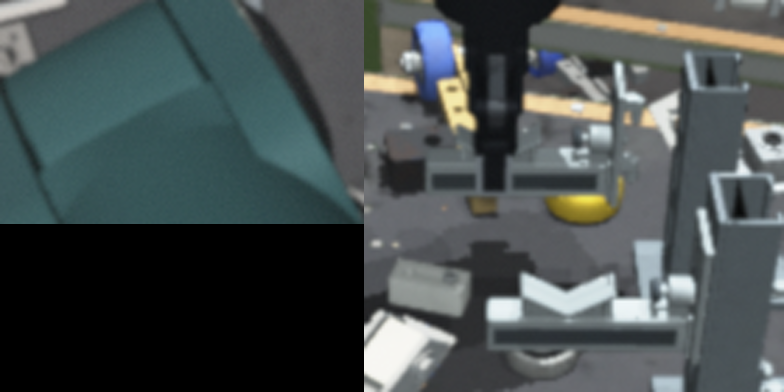

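The top view is blocked by the arm. The side view shows the bracket held level, with the arm at crop (430–610, 165–195), the plate at (615, 62–205) and its hooks facing the bare mast at (690, 60–270). I'll measure from the side cloud.

```bash
python3 - <<'E'
from h import *
W=np.load("side1.npy")*1000; u=np.deg2rad(4.1); X=np.array([np.cos(u),np.sin(u)]);Y=np.array([-X[1],X[0]])
Q=np.stack([W[...,:2]@X,W[...,:2]@Y,W[...,2]],-1)
p=Q[165:230,310:400].reshape(-1,3); p=p[(p[:,1]>125)&(p[:,1]<200)&(p[:,2]>60)&(p[:,2]<185)]
pl=p[(p[:,0]>655)&(p[:,0]<700)]
f=pl[pl[:,2]>135]; print("plate X",np.percentile(f[:,0],[2,50,98]).round(1),"Y",np.percentile(f[:,1],[2,50,98]).round(1),"z top",np.percentile(pl[:,2],99).round(1),"n",len(f))
e=pl[pl[:,1]<152]; print("plate near edge: X",np.percentile(e[:,0],[5,50,95]).round(1),"Y",np.percentile(e[:,1],[5,50,95]).round(1),"z",np.percentile(e[:,2],[1,99]).round(1))
for lo,hi in((575,595),(620,650)):
    a=p[(p[:,0]>lo)&(p[:,0]<hi)&(p[:,2]<105)]; print("arm",lo,"Y",np.percentile(a[:,1],[5,25,50,95]).round(1),"z",np.percentile(a[:,2],[1,50,99]).round(1),len(a))
print("tip X",np.percentile(p[(p[:,2]<105),0],[.5,1,2]).round(1))
m=Q[150:300,380:445].reshape(-1,3); m=m[(m[:,0]>715)&(m[:,0]<775)]
b=m[(m[:,1]>130)&(m[:,1]<200)]; s=b[(b[:,0]>735)&(b[:,0]<755)&(b[:,2]<150)&(b[:,2]>60)]
print("bare side Y",np.percentile(s[:,1],[5,50,95]).round(1),len(s),"X front",np.percentile(b[:,0],[1,2,5]).round(1),"top z",np.percentile(b[:,2],[95,99]).round(1))
h=m[(m[:,1]>0)&(m[:,1]<70)]; s=h[(h[:,0]>735)&(h[:,0]<755)&(h[:,2]<150)&(h[:,2]>60)]
print("hung side Y",np.percentile(s[:,1],[5,50,95]).round(1),len(s),"X",np.percentile(h[h[:,2]>155][:,0],[1,5]).round(1),"top",np.percentile(h[:,2],[95,99]).round(1))
p=Q[240:290,325:400].reshape(-1,3);p=p[(p[:,1]>15)&(p[:,1]<60)&(p[:,2]>55)&(p[:,2]<92)]
for lo,hi in((610,640),(650,690)):
    a=p[(p[:,0]>lo)&(p[:,0]<hi)]; print("hung arm Y",np.percentile(a[:,1],[5,25,50,95]).round(1),"z",np.percentile(a[:,2],[1,50,99]).round(1))
E
```

```text
plate X [683.8 686.9 699.2] Y [142.8 159.1 182. ] z top 161.6 n 146
plate near edge: X [682.5 685.8 688.9] Y [142.7 145.  151.3] z [ 80.9 161.4]
arm 575 Y [152.3 153.3 154.2 167.5] z [ 80.7  95.3 104.9] 154
arm 620 Y [148.4 152.7 153.8 163. ] z [ 82.1  95.  105. ] 208
tip X [570.2 570.4 572. ]
bare side Y [142.6 145.1 185.1] 362 X front [717.1 719.5 725.7] top z [165.6 166.9]
hung side Y [13.2 15.1 54.7] 623 X [726.7 726.9] top [166.1 168.1]
hung arm Y [25.4 26.5 27.6 42.2] z [66.3 85.  91.6]
hung arm Y [25.2 26.4 27.5 38.2] z [64.7 82.2 91.5]
```

>>> {"op": "drive_tool", "data": {
  "rows": [
    [0, 0.055, -0.08, 0, 0, 0, 10],
    [0.1, 0.007, 0, 0, 0, 0, 10],
    [0.1, 0.007, 0, 0, 0, 0, 10],
    [0.1, 0.007, 0, 0, 0, 0, 10],
    [0.1, 0.007, 0, 0, 0, 0, 10],
    [0.1, 0.007, 0, 0, 0, 0, 10],
    [0, 0, 0, 0, 0, 0, 10],
    [0, 0, 0, 0, 0, 0, 10]
  ]
}}

```text
t: 6.7
eef_pos: [0.6197, 0.211, 0.0992]
orientation: [-3.14, -0.112, 0.0]
contact_force: [-0.3, -0.2, -4.0]
finger_gap: 0.216
grip_force: 78.8
```

```bash
cat >> h.py <<'E'
def rack():
    "TCP in rack frame (mm), force in rack frame"
    s=arm.read_state(); u=np.deg2rad(4.1); M=np.array([[np.cos(u),np.sin(u),0],[-np.sin(u),np.cos(u),0],[0,0,1]])
    print("t",s["t"],"XYZ",(M@s["eef_pos"]*1000).round(1),"F",(M@s["contact_force"]).round(1),"T",(M@s["ft_torque"]).round(2),"rv",s["orientation"].round(3))
E
python3 -c "
from h import *
rack(); todo([.6395,.2117,.1],-85.9)"
```

```text
t 6.7 XYZ [633.2 166.2  99.2] F [-0.4 -0.2 -4. ] T [0.01 0.09 0.02] rv [-3.14  -0.112  0.   ]
t 6.7 pos [0.6197 0.211  0.0992] yaw y -85.9 units [0.496 0.016 0.019] turn [-0.   -0.01  0.03] F [-0.3 -0.2 -4. ] q [-0.21  0.64 -0.23  1.64  0.18  0.88 -2.01] gap 18.4 grip 78.83150844834745
```

>>> {"op": "drive_tool", "data": {
  "rows": [
    [0.025, 0.002, 0, 0, 0, 0, 10],
    [0.025, 0.002, 0, 0, 0, 0, 10],
    [0.025, 0.002, 0, 0, 0, 0, 10],
    [0.025, 0.002, 0, 0, 0, 0, 10],
    [0.025, 0.002, 0, 0, 0, 0, 10],
    [0.025, 0.002, 0, 0, 0, 0, 10],
    [0.025, 0.002, 0, 0, 0, 0, 10],
    [0, 0, 0, 0, 0, 0, 10]
  ]
}}

```text
t: 7.5
eef_pos: [0.6268, 0.2116, 0.0993]
orientation: [-3.14, -0.112, -0.0]
contact_force: [-0.1, -0.6, -3.7]
finger_gap: 0.217
grip_force: 78.8
```

```bash
python3 -c "
from h import *
rack()"
```

```text
t 7.5 XYZ [640.3 166.2  99.3] F [-0.2 -0.6 -3.7] T [-0.    0.07  0.01] rv [-3.14  -0.112 -0.   ]
```

>>> {"op": "drive_tool", "data": {
  "rows": [
    [0.02, 0.001, 0, 0, 0, 0, 10],
    [0.02, 0.001, 0, 0, 0, 0, 10],
    [0.02, 0.002, 0, 0, 0, 0, 10],
    [0.02, 0.001, 0, 0, 0, 0, 10],
    [0, 0, 0, 0, 0, 0, 10],
    [0, 0, 0, 0, 0, 0, 10],
    [0, 0, 0, 0, 0, 0, 10],
    [0, 0, 0, 0, 0, 0, 10]
  ]
}}

```text
t: 8.3
eef_pos: [0.6298, 0.2118, 0.0993]
orientation: [-3.14, -0.112, 0.0]
contact_force: [-0.2, -0.5, -3.2]
finger_gap: 0.221
grip_force: 78.8
```

```bash
python3 -c "
from h import *
rack()"
```

```text
t 8.3 XYZ [643.4 166.2  99.3] F [-0.2 -0.5 -3.2] T [-0.01  0.07  0.01] rv [-3.14  -0.112  0.   ]
```

>>> {"op": "drive_tool", "data": {
  "rows": [
    [0.02, 0.001, 0, 0, 0, 0, 10],
    [0.02, 0.001, 0, 0, 0, 0, 10],
    [0.02, 0.002, 0, 0, 0, 0, 10],
    [0.02, 0.001, 0, 0, 0, 0, 10],
    [0.02, 0.001, 0, 0, 0, 0, 10],
    [0, 0, 0, 0, 0, 0, 10],
    [0, 0, 0, 0, 0, 0, 10],
    [0, 0, 0, 0, 0, 0, 10]
  ]
}}

```text
t: 9.1
eef_pos: [0.6337, 0.2121, 0.0993]
orientation: [-3.14, -0.112, 0.001]
contact_force: [-5.4, -0.6, -3.0]
finger_gap: 0.217
grip_force: 78.8
```

```bash
python3 -c "
from h import *
rack()"
```

```text
t 9.1 XYZ [647.3 166.2  99.3] F [-5.4 -0.2 -3. ] T [-0.02  0.94 -0.01] rv [-3.14e+00 -1.12e-01  1.00e-03]
```

>>> {"op": "drive_tool", "data": {
  "rows": [
    [0.02, 0.001, 0, 0, 0, 0, 10],
    [0.02, 0.001, 0, 0, 0, 0, 10],
    [0, 0, 0, 0, 0, 0, 10],
    [0, 0, 0, 0, 0, 0, 10],
    [0, 0, 0, 0, 0, 0, 10],
    [0, 0, 0, 0, 0, 0, 10],
    [0, 0, 0, 0, 0, 0, 10],
    [0, 0, 0, 0, 0, 0, 10]
  ]
}}

```text
t: 9.9
eef_pos: [0.6352, 0.2122, 0.0992]
orientation: [-3.14, -0.112, 0.001]
contact_force: [-5.5, -0.3, -3.7]
finger_gap: 0.218
grip_force: 78.8
```

```bash
python3 -c "
from h import *
rack()"
```

```text
t 9.9 XYZ [648.8 166.2  99.2] F [-5.5  0.1 -3.7] T [0.02 1.04 0.  ] rv [-3.14e+00 -1.12e-01  1.00e-03]
```

Force stays constant at 5.5 N, so it's the pin spring and the tabs are in. I'll continue until the plate is flat.

>>> {"op": "drive_tool", "data": {
  "rows": [
    [0.02, 0.001, 0, 0, 0, 0, 10],
    [0.02, 0.002, 0, 0, 0, 0, 10],
    [0.02, 0.001, 0, 0, 0, 0, 10],
    [0.01, 0.001, 0, 0, 0, 0, 10],
    [0, 0, 0, 0, 0, 0, 10],
    [0, 0, 0, 0, 0, 0, 10],
    [0, 0, 0, 0, 0, 0, 10],
    [0, 0, 0, 0, 0, 0, 10]
  ]
}}

```text
t: 10.7
eef_pos: [0.6377, 0.2124, 0.0992]
orientation: [3.139, 0.112, -0.002]
contact_force: [-9.5, -0.8, -1.5]
finger_gap: 0.217
grip_force: 79.1
```

```bash
python3 -c "
from h import *
rack()"
```

```text
t 10.7 XYZ [651.2 166.2  99.2] F [-9.6 -0.1 -1.5] T [-0.06  1.61 -0.1 ] rv [ 3.139e+00  1.120e-01 -2.000e-03]
```

>>> {"op": "drive_tool", "data": {
  "rows": [
    [0.01, 0.001, 0, 0, 0, 0, 10],
    [0, 0, 0, 0, 0, 0, 10],
    [0, 0, 0, 0, 0, 0, 10],
    [0, 0, 0, 0, 0, 0, 10],
    [0, 0, 0, 0, 0, 0, 10],
    [0, 0, 0, 0, 0, 0, 10],
    [0, 0, 0, 0, 0, 0, 10],
    [0, 0, 0, 0, 0, 0, 10]
  ]
}}

```text
t: 11.5
eef_pos: [0.6377, 0.2124, 0.0991]
orientation: [3.139, 0.112, -0.003]
contact_force: [-11.2, -1.7, 1.6]
finger_gap: 0.216
grip_force: 79.2
```

```bash
python3 -c "
from h import *
rack()"
```

```text
t 11.5 XYZ [651.3 166.3  99.1] F [-11.2  -0.9   1.6] T [-0.2   2.17 -0.09] rv [ 3.139e+00  1.120e-01 -3.000e-03]
```

>>> {"op": "drive_tool", "data": {
  "rows": [
    [0, 0, -0.02, 0, 0, 0, 10],
    [0, 0, -0.02, 0, 0, 0, 10],
    [0, 0, -0.02, 0, 0, 0, 10],
    [0, 0, -0.02, 0, 0, 0, 10],
    [0, 0, -0.02, 0, 0, 0, 10],
    [0, 0, 0, 0, 0, 0, 10],
    [0, 0, 0, 0, 0, 0, 10],
    [0, 0, 0, 0, 0, 0, 10]
  ]
}}

```text
t: 12.3
eef_pos: [0.6377, 0.2127, 0.0955]
orientation: [3.14, 0.113, -0.003]
contact_force: [-14.1, -2.0, 5.1]
finger_gap: 0.212
grip_force: 80.0
```

```bash
python3 -c "
from h import *
rack()"
```

```text
t 12.3 XYZ [651.3 166.5  95.5] F [-14.2  -0.9   5.1] T [-0.08  2.49 -0.07] rv [ 3.14e+00  1.13e-01 -3.00e-03]
```

>>> {"op": "drive_tool", "data": {
  "rows": [
    [-0.008, -0.003, -0.02, 0, 0, 0, 10],
    [0, 0, -0.02, 0, 0, 0, 10],
    [0, 0, -0.02, 0, 0, 0, 10],
    [0, 0, -0.02, 0, 0, 0, 10],
    [0, 0, -0.02, 0, 0, 0, 10],
    [0, 0, 0, 0, 0, 0, 10],
    [0, 0, 0, 0, 0, 0, 10],
    [0, 0, 0, 0, 0, 0, 10]
  ]
}}

```text
t: 13.1
eef_pos: [0.6376, 0.2126, 0.0915]
orientation: [-3.139, -0.113, 0.002]
contact_force: [-12.9, 0.1, 4.0]
finger_gap: 0.22
grip_force: 79.9
```

```bash
python3 -c "
from h import *
rack()"
```

```text
t 13.1 XYZ [651.2 166.5  91.5] F [-12.9   1.    4. ] T [ 0.03  2.06 -0.01] rv [-3.139e+00 -1.130e-01  2.000e-03]
```

>>> {"op": "drive_tool", "data": {
  "rows": [
    [-0.004, 0, -0.015, 0, 0, 0, 10],
    [0, 0, -0.015, 0, 0, 0, 10],
    [0, 0, -0.015, 0, 0, 0, 10],
    [0, 0, -0.015, 0, 0, 0, 10],
    [0, 0, 0, 0, 0, 0, 10],
    [0, 0, 0, 0, 0, 0, 10],
    [0, 0, 0, 0, 0, 0, 10],
    [0, 0, 0, 0, 0, 0, 10]
  ]
}}

```text
t: 13.9
eef_pos: [0.6376, 0.2126, 0.0891]
orientation: [-3.139, -0.112, 0.002]
contact_force: [-11.0, -0.8, 3.3]
finger_gap: 0.219
grip_force: 79.8
```

```bash
python3 -c "
from h import *
rack()"
```

```text
t 13.9 XYZ [651.1 166.5  89.1] F [-11.1  -0.    3.3] T [0.07 1.82 0.  ] rv [-3.139e+00 -1.120e-01  2.000e-03]
```

>>> {"op": "drive_tool", "data": {
  "rows": [
    [0, 0, -0.015, 0, 0, 0, 10],
    [0, 0, -0.015, 0, 0, 0, 10],
    [0, 0, -0.015, 0, 0, 0, 10],
    [0, 0, -0.015, 0, 0, 0, 10],
    [0, 0, 0, 0, 0, 0, 10],
    [0, 0, 0, 0, 0, 0, 10],
    [0, 0, 0, 0, 0, 0, 10],
    [0, 0, 0, 0, 0, 0, 10]
  ]
}}

```text
t: 14.7
eef_pos: [0.6375, 0.2126, 0.0867]
orientation: [-3.139, -0.112, 0.002]
contact_force: [-10.9, 0.6, 3.8]
finger_gap: 0.217
grip_force: 79.8
```

```bash
python3 -c "
from h import *
rack()"
```

```text
t 14.7 XYZ [651.1 166.4  86.7] F [-10.8   1.3   3.8] T [ 0.04  2.01 -0.05] rv [-3.139e+00 -1.120e-01  2.000e-03]
```

>>> {"op": "drive_tool", "data": {
  "rows": [
    [0, 0, -0.012, 0, 0, 0, 10],
    [0, 0, -0.013, 0, 0, 0, 10],
    [0, 0, -0.012, 0, 0, 0, 10],
    [0, 0, 0, 0, 0, 0, 10],
    [0, 0, 0, 0, 0, 0, 10],
    [0, 0, 0, 0, 0, 0, 10],
    [0, 0, 0, 0, 0, 0, 10],
    [0, 0, 0, 0, 0, 0, 10]
  ]
}}

```text
t: 15.5
eef_pos: [0.6375, 0.2126, 0.0855]
orientation: [-3.139, -0.113, 0.002]
contact_force: [-14.1, -1.6, 7.9]
finger_gap: 0.219
grip_force: 80.4
```

```bash
python3 -c "
from h import *
rack()"
```

```text
t 15.5 XYZ [651.1 166.5  85.5] F [-14.2  -0.6   7.9] T [-0.1   2.36 -0.11] rv [-3.139e+00 -1.130e-01  2.000e-03]
```

>>> {"op": "drive_tool", "data": {
  "rows": [
    [-0.008, 0, -0.01, 0, 0, 0, 10],
    [0, 0, -0.01, 0, 0, 0, 10],
    [0, 0, 0, 0, 0, 0, 10],
    [0, 0, 0, 0, 0, 0, 10],
    [0, 0, 0, 0, 0, 0, 10],
    [0, 0, 0, 0, 0, 0, 10],
    [0, 0, 0, 0, 0, 0, 10],
    [0, 0, 0, 0, 0, 0, 10]
  ]
}}

```text
t: 16.3
eef_pos: [0.6375, 0.2127, 0.0852]
orientation: [-3.139, -0.112, 0.001]
contact_force: [-14.7, -1.5, 12.3]
finger_gap: 0.221
grip_force: 80.9
```

```bash
python3 -c "
from h import *
rack()"
```

```text
t 16.3 XYZ [651.1 166.6  85.2] F [-14.8  -0.4  12.3] T [-0.18  2.41 -0.05] rv [-3.139e+00 -1.120e-01  1.000e-03]
```

>>> {"op": "drive_tool", "data": {
  "rows": [
    [-0.01, -0.001, 0, 0, 0, 0, 10],
    [-0.01, 0, 0, 0, 0, 0, 10],
    [0, 0, 0, 0, 0, 0, 10],
    [0, 0, 0, 0, 0, 0, 10],
    [0, 0, 0, 0, 0, 0, 10],
    [0, 0, 0, 0, 0, 0, 10],
    [0, 0, 0, 0, 0, 0, 10],
    [0, 0, 0, 0, 0, 0, 10]
  ]
}}

```text
t: 17.1
eef_pos: [0.6373, 0.2127, 0.0852]
orientation: [-3.139, -0.112, -0.001]
contact_force: [-9.6, -1.0, 7.7]
finger_gap: 0.218
grip_force: 80.3
```

```bash
python3 -c "
from h import *
rack()"
```

```text
t 17.1 XYZ [650.9 166.5  85.2] F [-9.6 -0.3  7.7] T [-0.06  1.24 -0.04] rv [-3.139e+00 -1.120e-01 -1.000e-03]
```

>>> {"op": "drive_tool", "data": {
  "rows": [
    [-0.01, -0.001, 0, 0, 0, 0, 10],
    [-0.01, 0, 0, 0, 0, 0, 10],
    [0, 0, 0, 0, 0, 0, 10],
    [0, 0, 0, 0, 0, 0, 10],
    [0, 0, 0, 0, 0, 0, 10],
    [0, 0, 0, 0, 0, 0, 10],
    [0, 0, 0, 0, 0, 0, 10],
    [0, 0, 0, 0, 0, 0, 10]
  ]
}}

```text
t: 17.9
eef_pos: [0.6371, 0.2125, 0.0851]
orientation: [-3.139, -0.112, -0.003]
contact_force: [-2.6, 0.5, 6.0]
finger_gap: 0.215
grip_force: 80.0
```

```bash
python3 -c "
from h import *
rack()"
```

```text
t 17.9 XYZ [650.7 166.4  85.1] F [-2.6  0.7  6. ] T [ 0.17 -0.22  0.06] rv [-3.139e+00 -1.120e-01 -3.000e-03]
```

```bash
python3 - <<'E'
from h import *
c=cap("side"); W=cloud(c)*1000; u=np.deg2rad(4.1); X=np.array([np.cos(u),np.sin(u)]);Y=np.array([-X[1],X[0]])
Q=np.stack([W[...,:2]@X,W[...,:2]@Y,W[...,2]],-1).reshape(-1,3)
for n,yc in(("bare",165.4),("hung",36)):
    p=Q[(abs(Q[:,1]-yc)<13)&(Q[:,2]>93)&(Q[:,2]<111)&(Q[:,0]>685)&(Q[:,0]<732)]
    print(n,"knob X",np.percentile(p[:,0],[0,1,5,25]).round(1),"z",np.percentile(p[:,2],[2,50,98]).round(1),len(p))
    a=Q[(abs(Q[:,1]-yc)<15)&(Q[:,2]>50)&(Q[:,2]<91)&(Q[:,0]>665)&(Q[:,0]<700)]; print("  under z",np.percentile(a[:,2],[.5,2,5]).round(1),"Y near",np.percentile(a[:,1],[10,50]).round(1))
    b=Q[(abs(Q[:,1]-yc)<22)&(Q[:,2]>120)&(Q[:,2]<160)&(Q[:,0]>700)&(Q[:,0]<724)]; print("  plate top z",np.percentile(b[:,2],[95,99]).round(1) if len(b) else 0,len(b))
cv2.imwrite("pics/h2.png",cv2.resize(c["img"][150:310,320:470,::-1],None,fx=3.7,fy=3.7,interpolation=2))
E
```

```text
bare knob X [697.7 697.8 698.3 705. ] z [ 96.2 104.6 110. ] 128
  under z [61.9 62.7 63.8] Y near [154.7 157. ]
  plate top z [144.6 146. ] 83
hung knob X [698.2 698.2 698.9 706. ] z [ 95.2 106.5 110.9] 152
  under z [64.  64.7 66.4] Y near [25.9 27.7]
  plate top z [146.5 147.2] 102
```

View pics/h2.png

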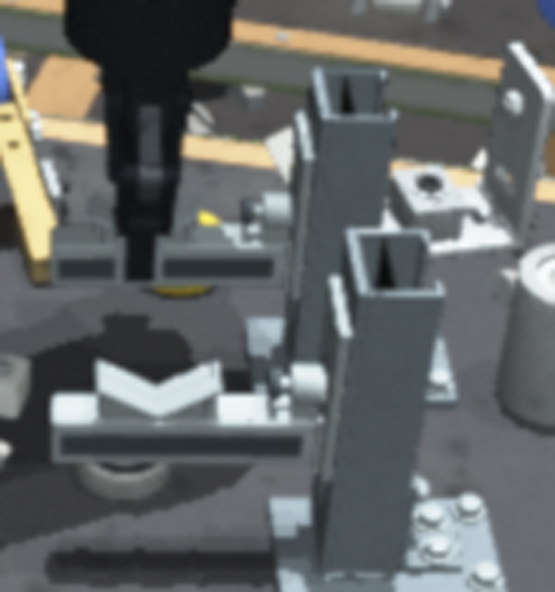

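The new bracket sits at the same level as the hung one, and its knob stands as far out as the hung one's (697.8 against 698.2 mm). The pin is therefore out and the bracket is home, so I release it and lift away.

>>> {"op": "drive_tool", "data": {
  "rows": [
    [0, 0, 0.015, 0, 0, 0, 30],
    [0, 0, 0, 0, 0, 0, 50],
    [0, 0, 0, 0, 0, 0, 50],
    [0, 0, 0, 0, 0, 0, 50],
    [0, 0, 0.3, 0, 0, 0, 50],
    [0, 0, 0.5, 0, 0, 0, 50],
    [0, 0, 0.7, 0, 0, 0, 50],
    [0, 0, 0.8, 0, 0, 0, 50]
  ]
}}

```text
t: 18.75
eef_pos: [0.636, 0.2121, 0.1782]
orientation: [3.14, 0.112, -0.001]
contact_force: [0.8, -0.1, -0.5]
finger_gap: 0.585
grip_force: 0.0
```

>>> {"op": "drive_tool", "data": {
  "rows": [
    [-0.2, 0, 0.5, 0, 0, 5, 80],
    [-0.6, 0, 0.2, 0, 0, 8, 80],
    [-0.8, 0, 0, 0, 0, 8, 80],
    [-0.8, 0, 0, 0, 0, 8, 80],
    [-0.8, 0, 0, 0, 0, 8, 80],
    [-0.8, 0, 0, 0, 0, 8, 80],
    [-0.5, 0, 0, 0, 0, 8, 80],
    [-0.3, 0, 0, 0, 0, 8, 80]
  ]
}}

```text
t: 19.55
eef_pos: [0.4429, 0.2122, 0.2058]
orientation: [2.642, 1.698, 0.001]
contact_force: [1.2, -1.1, -0.7]
finger_gap: 0.935
grip_force: 0.0
```

```bash
python3 - <<'E'
from h import *
todo([.4451,.2065,.022],3.3)
c=cap("side"); W=cloud(c)*1000; u=np.deg2rad(4.1); X=np.array([np.cos(u),np.sin(u)]);Y=np.array([-X[1],X[0]])
Q=np.stack([W[...,:2]@X,W[...,:2]@Y,W[...,2]],-1).reshape(-1,3)
for n,yc in(("bare",165.4),("hung",36)):
    p=Q[(abs(Q[:,1]-yc)<13)&(Q[:,2]>93)&(Q[:,2]<111)&(Q[:,0]>685)&(Q[:,0]<732)]
    print(n,"knob X",np.percentile(p[:,0],[0,1,5,25]).round(1))
    a=Q[(abs(Q[:,1]-yc)<15)&(Q[:,2]>50)&(Q[:,2]<91)]
    for lo in(610,675):
        q=a[(a[:,0]>lo)&(a[:,0]<lo+25)];print("  under z",np.percentile(q[:,2],[.5,2,5]).round(1))
    b=Q[(abs(Q[:,1]-yc)<15)&(Q[:,2]>95)&(Q[:,2]<115)&(Q[:,0]<685)]; print("  V X",np.percentile(b[:,0],[2,98]).round(1),"Y",np.percentile(b[:,1],[2,98]).round(1),"z",np.percentile(b[:,2],[98]).round(1))
E
```

```text
t 19.55 pos [0.4429 0.2122 0.2058] yaw y -24.5 units [ 0.054 -0.143 -4.596] turn [2.000e-02 7.000e-02 2.785e+01] F [ 1.2 -1.1 -0.7] q [-0.05  0.27 -0.53  1.97  0.17  0.95 -1.09] gap 79.8 grip 0.0
bare knob X [697.2 697.2 697.6 706.3]
  under z [61.5 62.  63.5]
  under z [62.  62.6 64.2]
  V X [624.9 676.2] Y [154.2 175.4] z [106.]
hung knob X [698.1 698.2 698.6 704.6]
  under z [66.8 67.4 68.3]
  under z [64.1 65.1 66.3]
  V X [626.4 676.8] Y [25.5 45.7] z [108.7]
```

>>> {"op": "drive_tool", "data": {
  "rows": [
    [0.05, -0.14, -0.5, 0, 0, 8, 82],
    [0, 0, -0.8, 0, 0, 8, 82],
    [0, 0, -0.8, 0, 0, 8, 82],
    [0, 0, -0.8, 0, 0, 3.8, 82],
    [0, 0, -0.6, 0, 0, 0, 82],
    [0, 0, -0.5, 0, 0, 0, 82],
    [0, 0, -0.4, 0, 0, 0, 82],
    [0, 0, -0.2, 0, 0, 0, 82]
  ]
}}

```text
t: 20.4
eef_pos: [0.4465, 0.2064, 0.0201]
orientation: [2.167, 2.274, -0.001]
contact_force: [-0.6, -0.5, 0.8]
finger_gap: 0.955
grip_force: 0.0
```

```bash
python3 -c "
from h import *
todo([.4451,.2065,.022],3.3)"
```

```text
t 20.4 pos [0.4465 0.2064 0.0201] yaw y 2.8 units [-0.035  0.003  0.048] turn [ 0.04 -0.03  0.55] F [-0.6 -0.5  0.8] q [-0.11  0.59 -0.46  2.07  0.46  0.58 -0.85] gap 81.6 grip 0.0
```

>>> {"op": "drive_tool", "data": {
  "rows": [
    [-0.03, 0, 0.05, 0, 0, 0.5, 60],
    [0, 0, 0, 0, 0, 0, 35],
    [0, 0, 0, 0, 0, 0, 35],
    [0, 0, 0, 0, 0, 0, 35],
    [0, 0, 0, 0, 0, 0, 35],
    [0, 0, 0, 0, 0, 0, 35],
    [0, 0, 0, 0, 0, 0, 35],
    [0, 0, 0, 0, 0, 0, 35]
  ],
  "newtons": 80
}}

```text
t: 21.2
eef_pos: [0.4455, 0.2067, 0.0242]
orientation: [2.155, 2.285, 0.001]
contact_force: [-5.6, -1.4, 13.2]
finger_gap: 0.506
grip_force: 79.2
```

>>> {"op": "drive_tool", "data": {
  "rows": [
    [0, 0, 0.1, 0, 0, 0, 35],
    [0, 0, 0.3, 0, 0, 0, 35],
    [0, 0, 0.6, 0, 0, 0, 35],
    [0, 0, 0.8, 0, 0, 0, 35],
    [0, 0, 0.8, 0, 0, 0, 35],
    [0, 0, 0.8, 0, 0, 0, 35],
    [0, 0, 0.4, 0, 0, 0, 35],
    [0, 0, 0.2, 0, 0, 0, 35]
  ]
}}

```text
t: 22.0
eef_pos: [0.4454, 0.2066, 0.1851]
orientation: [2.154, 2.285, 0.003]
contact_force: [-0.7, 0.0, -7.3]
finger_gap: 0.502
grip_force: 83.4
```

```bash
python3 - <<'E'
from h import *
todo([.6431,.1469,.18],4.1)
c=cap("top");W=cloud(c)*1000;W2=cloud(cap("side"))*1000
for A in(W,W2):
    p=A.reshape(-1,3); p=p[(p[:,2]>150)&(p[:,2]<197)&(p[:,0]>415)&(p[:,0]<480)&(p[:,1]>50)&(p[:,1]<350)]
    for lo,hi in((115,145),(150,185),(225,260),(265,300)):
        q=p[(p[:,1]>lo)&(p[:,1]<hi)]; print(lo,len(q),"x",np.percentile(q[:,0],[2,98]).round(1) if len(q) else 0,"z",np.percentile(q[:,2],[98]).round(1) if len(q) else 0)
    print("ends",np.percentile(p[:,1],[.2,99.8]).round(1))
E
```

```text
t 22.0 pos [0.4454 0.2066 0.1851] yaw y 3.4 units [ 4.943 -1.493 -0.127] turn [-0.02  0.13  0.74] F [-0.7  0.  -7.3] q [ 0.04  0.31 -0.63  1.99  0.23  0.91 -0.65] gap 42.8 grip 83.39096546173096
115 126 x [428.5 473.2] z [196.9]
150 23 x [466.3 471.6] z [196.4]
225 0 x 0 z 0
265 0 x 0 z 0
ends [ 92.7 158.5]
115 92 x [429.4 471.7] z [196.3]
150 65 x [426.1 469.6] z [196.8]
225 6 x [420.8 456.4] z [196.7]
265 12 x [418.9 461.6] z [196.7]
ends [ 91.6 346. ]
```

>>> {"op": "drive_tool", "data": {
  "rows": [
    [0.3, -0.1, 0, 0, 0, 0.7, 35],
    [0.6, -0.2, 0, 0, 0, 0, 35],
    [0.8, -0.25, 0, 0, 0, 0, 35],
    [0.8, -0.25, 0, 0, 0, 0, 35],
    [0.8, -0.25, 0, 0, 0, 0, 35],
    [0.8, -0.25, 0, 0, 0, 0, 35],
    [0.55, -0.15, 0, 0, 0, 0, 35],
    [0.29, -0.04, 0, 0, 0, 0, 35]
  ]
}}

```text
t: 22.9
eef_pos: [0.6443, 0.1449, 0.1805]
orientation: [-2.142, -2.296, 0.004]
contact_force: [-0.3, 0.3, -6.7]
finger_gap: 0.5
grip_force: 83.1
```

```bash
python3 - <<'E'
from h import *
todo([.6431,.1469,.14],4.1); rack()
W2=cloud(cap("side"))*1000
u=np.deg2rad(4.1); X=np.array([np.cos(u),np.sin(u)]);Y=np.array([-X[1],X[0]])
p=np.stack([W2[...,:2]@X,W2[...,:2]@Y,W2[...,2]],-1).reshape(-1,3)
p=p[(p[:,2]>150)&(p[:,2]<215)&(abs(p[:,0]-652)<35)&(p[:,1]>-50)&(p[:,1]<250)]
for lo,hi in((-35,-8),(10,30),(35,65),(135,160),(165,188),(195,230)):
    q=p[(p[:,1]>lo)&(p[:,1]<hi)]
    if len(q)>9: print(lo,len(q),"x",np.percentile(q[:,0],[2,98]).round(1),"z",np.percentile(q[:,2],[2,95,99]).round(1))
print("ends",np.percentile(p[:,1],[.2,99.8]).round(1))
E
```

```text
t 22.9 pos [0.6443 0.1449 0.1805] yaw y 4.0 units [-0.029  0.051 -1.012] turn [ 0.06 -0.14  0.13] F [-0.3  0.3 -6.7] q [ 0.1   0.6  -0.53  1.56  0.33  1.07 -0.44] gap 42.7 grip 83.08029413223267
t 22.9 XYZ [653.   98.4 180.5] F [-0.3  0.3 -6.7] T [-0.11  0.02  0.05] rv [-2.142 -2.296  0.004]
-35 177 x [641.5 661.1] z [170.6 189.1 190.2]
10 237 x [629.8 671.9] z [184.6 201.7 202.5]
35 339 x [629.3 671.6] z [181.4 201.6 202.4]
135 118 x [639.2 672.4] z [186.4 201.  201.6]
ends [-15.6 159.4]
```

>>> {"op": "drive_tool", "data": {
  "rows": [
    [-0.02, 0.04, -0.3, 0, 0, 0, 35],
    [0, 0, -0.4, 0, 0, 0, 35],
    [0, 0, -0.3, 0, 0, 0, 35],
    [0, 0, -0.1, 0, 0, 0, 35],
    [0, 0, -0.1, 0, 0, 0, 35],
    [0, 0, -0.05, 0, 0, 0, 35],
    [0, 0, 0, 0, 0, 0, 35],
    [0, 0, 0, 0, 0, 0, 35]
  ]
}}

```text
t: 23.75
eef_pos: [0.6421, 0.1486, 0.1333]
orientation: [2.141, 2.299, 0.001]
contact_force: [0.2, 0.4, -6.8]
finger_gap: 0.501
grip_force: 83.2
```

```bash
python3 -c "
from h import *
rack()"
```

```text
t 23.75 XYZ [651.  102.3 133.3] F [ 0.3  0.3 -6.8] T [-0.09 -0.02  0.02] rv [2.141e+00 2.299e+00 1.000e-03]
```

>>> {"op": "drive_tool", "data": {
  "rows": [
    [0, 0, -0.05, 0, 0, 0, 35],
    [0, 0, -0.05, 0, 0, 0, 35],
    [0, 0, -0.05, 0, 0, 0, 35],
    [0, 0, -0.03, 0, 0, 0, 35],
    [0, 0, -0.02, 0, 0, 0, 35],
    [0, 0, 0, 0, 0, 0, 35],
    [0, 0, 0, 0, 0, 0, 35],
    [0, 0, 0, 0, 0, 0, 35]
  ]
}}

```text
t: 24.55
eef_pos: [0.6419, 0.1486, 0.1249]
orientation: [2.141, 2.299, 0.0]
contact_force: [-0.2, -0.1, -6.6]
finger_gap: 0.501
grip_force: 83.2
```

```bash
python3 -c "
from h import *
rack()"
```

```text
t 24.55 XYZ [650.9 102.3 124.9] F [-0.2 -0.1 -6.6] T [-0.04 -0.03 -0.03] rv [2.141 2.299 0.   ]
```

>>> {"op": "drive_tool", "data": {
  "rows": [
    [0, 0, -0.015, 0, 0, 0, 35],
    [0, 0, -0.015, 0, 0, 0, 35],
    [0, 0, -0.015, 0, 0, 0, 35],
    [0, 0, -0.01, 0, 0, 0, 35],
    [0, 0, 0, 0, 0, 0, 35],
    [0, 0, 0, 0, 0, 0, 35],
    [0, 0, 0, 0, 0, 0, 35],
    [0, 0, 0, 0, 0, 0, 35]
  ]
}}

```text
t: 25.35
eef_pos: [0.6419, 0.1486, 0.1227]
orientation: [-2.141, -2.299, 0.0]
contact_force: [-0.5, 0.1, -7.3]
finger_gap: 0.501
grip_force: 83.2
```

```bash
python3 -c "
from h import *
rack()"
```

```text
t 25.35 XYZ [650.9 102.3 122.7] F [-0.5  0.2 -7.3] T [-0.11 -0.03  0.  ] rv [-2.141 -2.299  0.   ]
```

>>> {"op": "drive_tool", "data": {
  "rows": [
    [0, 0, -0.01, 0, 0, 0, 35],
    [0, 0, -0.01, 0, 0, 0, 35],
    [0, 0, -0.01, 0, 0, 0, 35],
    [0, 0, 0, 0, 0, 0, 35],
    [0, 0, 0, 0, 0, 0, 35],
    [0, 0, 0, 0, 0, 0, 35],
    [0, 0, 0, 0, 0, 0, 35],
    [0, 0, 0, 0, 0, 0, 35]
  ]
}}

```text
t: 26.15
eef_pos: [0.642, 0.1487, 0.1216]
orientation: [2.141, 2.299, 0.0]
contact_force: [0.6, 2.3, -1.2]
finger_gap: 0.502
grip_force: 83.5
```

```bash
python3 -c "
from h import *
rack()"
```

```text
t 26.15 XYZ [651.  102.5 121.6] F [ 0.8  2.3 -1.2] T [ 0.11 -0.14  0.05] rv [2.141 2.299 0.   ]
```

>>> {"op": "drive_tool", "data": {
  "rows": [
    [0, 0, -0.005, -0.35, 0, 0, 35],
    [0, 0, -0.005, -0.35, 0, 0, 35],
    [0, 0, 0, 0, 0, 0, 35],
    [0, 0, 0, 0, 0, 0, 35],
    [0, 0, 0, 0, 0, 0, 35],
    [0, 0, 0, 0, 0, 0, 35],
    [0, 0, 0, 0, 0, 0, 35],
    [0, 0, 0, 0, 0, 0, 35]
  ]
}}

```text
t: 26.95
eef_pos: [0.642, 0.1487, 0.1212]
orientation: [2.135, 2.293, -0.013]
contact_force: [3.3, 4.3, -1.8]
finger_gap: 0.503
grip_force: 83.6
```

```bash
python3 -c "
from h import *
rack()"
```

```text
t 26.95 XYZ [651.  102.4 121.2] F [ 3.6  4.1 -1.8] T [ 0.56 -0.8   0.13] rv [ 2.135  2.293 -0.013]
```

>>> {"op": "drive_tool", "data": {
  "rows": [
    [0.01, 0, -0.008, 0, 0, 0, 35],
    [0, 0, -0.007, 0, 0, 0, 35],
    [0, 0, 0, 0, 0, 0, 35],
    [0, 0, 0, 0, 0, 0, 35],
    [0, 0, 0, 0, 0, 0, 35],
    [0, 0, 0, 0, 0, 0, 35],
    [0, 0, 0, 0, 0, 0, 35],
    [0, 0, 0, 0, 0, 0, 35]
  ]
}}

```text
t: 27.75
eef_pos: [0.6423, 0.1486, 0.1206]
orientation: [2.135, 2.293, -0.014]
contact_force: [-1.2, 3.6, 4.4]
finger_gap: 0.504
grip_force: 84.4
```

```bash
python3 -c "
from h import *
rack()"
```

```text
t 27.75 XYZ [651.3 102.3 120.6] F [-1.   3.6  4.4] T [ 0.39  0.23 -0.01] rv [ 2.135  2.293 -0.014]
```

>>> {"op": "drive_tool", "data": {
  "rows": [
    [0, 0, 0, 0, 0, 0, 46],
    [0, 0, 0, 0, 0, 0, 48],
    [0, 0, 0, 0, 0, 0, 52],
    [0, 0, 0, 0, 0, 0, 58],
    [0, 0, 0, 0, 0, 0, 66],
    [0, 0, 0, 0, 0, 0, 70],
    [0, 0, 0.1, 0, 0, 0, 70],
    [0, 0, 0.2, 0, 0, 0, 70]
  ]
}}

```text
t: 28.55
eef_pos: [0.642, 0.1485, 0.1325]
orientation: [2.136, 2.293, -0.015]
contact_force: [0.6, -0.1, 0.6]
finger_gap: 0.821
grip_force: 0.0
```

>>> {"op": "drive_tool", "data": {
  "rows": [
    [0, 0, 0.4, 0, 0, 0, 70],
    [0, 0, 0.6, 0, 0, 0, 70],
    [0, 0, 0.8, 0, 0, 0, 70],
    [-0.5, 0, 0.6, 0, 0, 0, 70],
    [-0.9, 0, 0.2, 0, 0, 0, 70],
    [-0.9, 0, 0, 0, 0, 0, 70],
    [-0.9, 0, 0, 0, 0, 0, 70],
    [-0.9, 0, 0, 0, 0, 0, 70]
  ]
}}

```text
t: 29.35
eef_pos: [0.4769, 0.1487, 0.2377]
orientation: [2.134, 2.292, -0.013]
contact_force: [-0.2, 1.4, 0.6]
finger_gap: 0.822
grip_force: 0.0
```

```bash
python3 - <<'E'
from h import *
rack(); c=cap("side"); t=cap("top")
u=np.deg2rad(4.1); X=np.array([np.cos(u),np.sin(u)]);Y=np.array([-X[1],X[0]])
for d in(c,t):
    W2=cloud(d)*1000
    Q=np.stack([W2[...,:2]@X,W2[...,:2]@Y,W2[...,2]],-1).reshape(-1,3)
    p=Q[(Q[:,2]>112)&(Q[:,2]<150)&(abs(Q[:,0]-652)<30)&(Q[:,1]>-50)&(Q[:,1]<250)]
    for lo,hi in((10,40),(80,120),(150,188)):
        q=p[(p[:,1]>lo)&(p[:,1]<hi)]
        if len(q)>9: print(lo,len(q),"x",np.percentile(q[:,0],[2,98]).round(1),"z",np.percentile(q[:,2],[95,99]).round(1))
    for n,yc in(("bare",165.4),("hung",36)):
        p=Q[(abs(Q[:,1]-yc)<13)&(Q[:,2]>93)&(Q[:,2]<111)&(Q[:,0]>685)&(Q[:,0]<732)]
        print(n,"knob X",np.percentile(p[:,0],[0,1,5]).round(1) if len(p) else 0)
cv2.imwrite("pics/end.png",np.hstack([cv2.resize(d["img"][b[0]:b[1],b[2]:b[3],::-1],(390,390)) for d,b in((c,(140,330,280,470)),(t,(90,280,160,350)))]))
E
```

```text
t 29.35 XYZ [486.3 114.2 237.7] F [-0.1  1.4  0.6] T [ 0.02 -0.05 -0.06] rv [ 2.134  2.292 -0.013]
10 392 x [628.6 671.5] z [143.9 144.7]
80 372 x [628.9 670.6] z [141.5 142.4]
150 293 x [628.8 671. ] z [138.7 139.4]
bare knob X [697.  697.2 697.5]
hung knob X [698.  698.2 698.7]
10 581 x [630.6 672.8] z [144.8 145.8]
80 770 x [630.4 672.4] z [142.1 143.2]
150 728 x [630.2 671.9] z [139.9 141.1]
bare knob X [698.5 698.9 699.6]
hung knob X [685.1 695.3 700.7]
```

View pics/end.png

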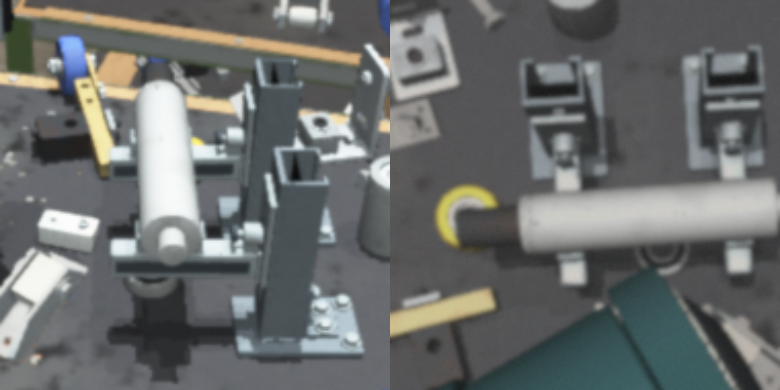

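The final picture shows the roller lying in both V rests (left half, about (165,165)) with the fingers clear of it. Tilt is about 0.036 rad, mid height about 120 mm and both pin knobs are out. The bystanders haven't moved, so I hand in.

```bash
python3 -c "
from h import *
print(arm.job_done())"
```

```text
the job is handed in; nothing more can be done
None
```

I hung the bracket fully home with its lock pin out, laid the roller in both V rests (tilt about 0.036 rad, limit 0.06), and handed the job in at about 29 s; the judge's verdict was not shown.

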